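# Load the tongued battery pack into the counter charger

## Task

Load the battery pack that has a tongue at one end into the charger on the counter: hook its tongue under the charger's lip while the other end is still raised, then swing that end down until the pack lies flat in the pocket, and let go. Leave the other, flat-ended pack where it lies.

Things in the scene. Friction and masses are not known exactly. Their poses are not given: they have to be found in the camera images.
- tongue_pack: Grey battery pack, about 0.24 kg: box 90 long (x) by 46 wide (y) by 42 high (z), with a flat tongue on its +x end, flush with the underside, 26 long, 30 wide, 9 thick. Origin: centre of the underside of the box, tongue not counted; x points to the tongue, z up. It lies on its underside; grasp from above across the 46 mm width, near the middle.
- tongue_tip (a point): Point on the tongued pack: the middle of the lower edge of the tongue's end, 71 mm from the pack's origin along its x, at the height of its underside. Axes as the pack's.
- charger: White fixed charger, 150x78x40 mm. Origin: on the counter below the origin of a seated pack; x to the lip end, z up. Pocket floor 12 above the counter. At -x a stop 10 high over the floor, inner face x = -50. Side guides, 10 high, 58 apart, only at x = 28 to 60 and at the stop; open between for fingers. Seated: level on the floor, tongue under the lip, no latch, play 10 along x, 12 along y.
- flat_pack: The other loose grey battery pack: the same box of 90 x 46 x 42 mm, with both ends flat, no tongue. Origin: centre of its underside, x along its length, z up. To be left alone.
- charger_lip (a point): Middle of the lower edge of the charger's lip, 58 mm from its origin along x, 22 mm above the pocket floor; axes as the charger's. From here the lip, 6 mm thick, reaches 18 mm in +x to the end wall, over a space 48 wide (y). Because of lip and stop a pack does not fit in flat from above.

How it is judged:
By the outcome, as a careful person would: the job done as asked, in the order asked, and still so for the second after the job is handed in, with the robot touching nothing.
It also fails if it takes over 42 s, if anything falls off the work surface, if the arm or the gripper's body presses on something with over 40 N, if the wrist force passes 120 N, or if a joint passes its speed limit or range.

## Robot

A 7-joint arm with a two-finger parallel gripper is mounted at the origin on a cart in front of the work surface, level with it; the furniture and walls round the work are solid. World frame = base frame: x ahead of the robot, y to its left, z up, the work surface at z = 0. Lengths are in m, angles in rad, forces in N, time in s.
With the tool pointing down it reaches from about 0.425 to 0.875 m from the base axis. Payload 9.9 kg.
Tool frame: the origin (TCP) lies between the finger pads; the fingertips stand manip.tip_extent ahead of it and the grasp point (between the pads) lies 11 mm behind it (manip.tip_extent is the distance from the TCP to the fingertips, in m); z points along the fingers, y is the direction in which the jaws open and shut (so a half turn about z gives the same grasp; the last joint's range is limited). The gripper opens to 85 mm and grips with 20 to 120 N. Pads are 22 mm wide; open, the fingers measure 114 mm over their backs; the gripper's body (76 mm by 85 mm) begins 54 mm behind the grasp point. The pads swing forward as they close: fully open they stand 13 mm farther back than shut.
Start: joints at [1.055, 0.576, 0.025, 1.437, -0.015, 1.129, -0.057], TCP at [0.282, -0.613, 0.239] pointing down, gripper open.
Joint ranges: [-2.76, 2.76], [-0.34, 2.15], [-1.52, 1.57], [0.19, 2.46], [-1.09, 4.23], [0.17, 1.99], [-2.82, 2.82]. Speed limits (rad/s): [2.22, 2.22, 3.01, 3.01, 3.14, 3.14, 3.14].

## Interface

Orientations are given as a unit quaternion [w, x, y, z].
In Python, from plant import manip gives the robot as it stands.
- The arm moves only by the tool send_rows, never from a script. Its argument "motion" is a list that holds one entry, the list of rows, each a list of 7 numbers: the turn, a rotation vector about the tool's x, y, z in degrees, then the shift along the tool's x, y, z in m, then the closure in counts, from 0 (fully open) to 255 (shut). A call has 1 to 20 rows; each row shifts and turns the commanded pose from where the row before left it, along the tool's axes as they then stand; what a row does not reach is not made up. A row lasts 1/8 s, in which the tool goes at most 62.5 mm and 10.7 degrees, less where a joint would pass 70% of its speed; a pose out of reach is approached as far as the arm can. A call is refused whole if a number of a shift passes 0.0625 or a number of a turn 10.7, either way. A call with a gripper value outside its range is refused whole. The fingers move at their own pace and stop on an object; "newtons" is the grip in N (left out, the last holds). Time passes only in rows, so rows that do not move let the fingers close. It gives the time, the measured TCP pose, the force and the opening at its end, in the units of the state.
- manip.get_state(): the state, without advancing time (a new reading comes with each control period).
- manip.grab_frame(name): name is "side" or "top"; returns a dict with "pixels" (420x560x3 uint8, red, green, blue), "K" (3x3 intrinsics, pixels), "k1" (the pictures are not rectified: a ray, as slopes to the right and down, at radius r is drawn at 1 + k1 r^2 times it, then the intrinsics apply), "world_to_cam" (4x4, takes a point from world to camera coordinates). Camera axes: x right, y down, z forward; pixel columns grow to the right and rows downward; lengths in m; the calibration is good to about 2 mm. A picture is of the moment at which its call begins. There is no depth.
- manip.finish_job(): hands the job in, once; it reports no verdict.
The state is a dict: "time_s": time; "joint_positions": joint angles; "qd": joint speeds; "joint_efforts": joint torques, N m; "tool_pos": TCP position; "eef_rot": TCP orientation; "wrist_force": force on the tool from outside, world axes, zero at the start; "wrist_torque": the same for the moment, N m; "gripper_width": opening from 0.0 (shut) to 1.0 (fully open).
Only numpy, scipy, OpenCV 4.12 (cv2) and the standard library are available. Lean on these libraries where they do the work, as an engineer would, in place of code of your own. Each camera call takes 0.05 s, during which the arm holds its last target. There are 200 camera calls.

## Working session

There is one attempt and no reset: what is moved stays moved. The work goes in short steps, Python scripts to look and compute and a tool call to move; the robot and the scene stay as the last step left them, time stands still between calls to the robot, and variables do not carry over. Pictures are saved under pics/ and viewed, about 8 in all and at most 12, crops included, and the job is handed in when it is done.

Besides the shell and the picture viewer there is one more tool, called after ">>>" as name([rows], argument=value, ...), one row to a line, values as JSON. send_rows: Moves the arm, as the interface text tells. Its arguments: {"type":"object","properties":{"motion":{"type":"array"},"newtons":{"type":"number"}},"required":["motion"]}

```bash
mkdir -p pics; ls; cat > h.py <<'E'
import numpy as np, cv2
from scipy.spatial.transform import Rotation as R
from plant import manip
def grab(n,fn=None):
    f=manip.grab_frame(n)
    if fn: cv2.imwrite('pics/'+fn,cv2.cvtColor(f['pixels'],cv2.COLOR_RGB2BGR))
    return f
def ray(f,uv):
    K=f['K'];d=np.array([f['k1'],0,0,0,0.])
    p=cv2.undistortPoints(np.array(uv,float).reshape(-1,1,2),np.array(K,float),d).reshape(-1,2)
    T=np.array(f['world_to_cam']);Rm=T[:3,:3];c=-Rm.T@T[:3,3]
    return c,np.c_[p,np.ones(len(p))]@Rm
def onplane(f,uv,z):
    c,d=ray(f,uv);return c+d*((z-c[2])/d[:,2])[:,None]
def proj(f,P):
    T=np.array(f['world_to_cam']);P=np.array(P,float).reshape(-1,3)
    return cv2.projectPoints(P,cv2.Rodrigues(T[:3,:3])[0],T[:3,3],np.array(f['K'],float),np.array([f['k1'],0,0,0,0.]))[0].reshape(-1,2)
E
python3 - <<'E'
from h import *
s=manip.get_state();print(s,manip.tip_extent)
for n in('top','side'):
    f=grab(n,n+'0.png');T=np.array(f['world_to_cam']);print(n,f['K'],f['k1'],-T[:3,:3].T@T[:3,3],T[2,:3])
E
```

```text
pics
{'time_s': 0.0, 'joint_positions': array([ 1.055195  ,  0.57652906,  0.02482447,  1.43792041, -0.01502357,
        1.12903025, -0.0564957 ]), 'qd': array([ 1.81338835e-04, -5.13638599e-04, -3.70608753e-05, -2.28138072e-04,
       -1.50309204e-03, -7.67176272e-04,  7.94770249e-04]), 'joint_efforts': array([-8.86802013e-06, -7.65778828e+01,  2.25023076e+00, -2.85979879e+01,
        1.52042520e-02,  1.23927748e-02,  3.72682860e-05]), 'tool_pos': array([ 0.28232274, -0.61261782,  0.23843989]), 'eef_rot': array([-8.25225572e-04,  9.76778713e-01,  2.14248968e-01, -2.10311196e-04]), 'wrist_force': array([0.31956072, 0.35977302, 0.2463534 ]), 'wrist_torque': array([0.00126124, 0.00240767, 0.03673737]), 'gripper_width': 0.9967587600086627} 0.008
top [[543.28505684   0.         280.52632177]
 [  0.         543.28505684 203.81437924]
 [  0.           0.           1.        ]] -0.18845288166607904 [0.25862961 0.08378187 1.21464317] [ 2.12452560e-01  1.18147525e-04 -9.77171375e-01]
side [[405.35914533   0.         277.56889739]
 [  0.         405.35914533 211.9557863 ]
 [  0.           0.           1.        ]] -0.11310696630410062 [0.25971105 0.95589169 0.50056603] [ 0.20821805 -0.86661399 -0.45345942]
```

View pics/top0.png

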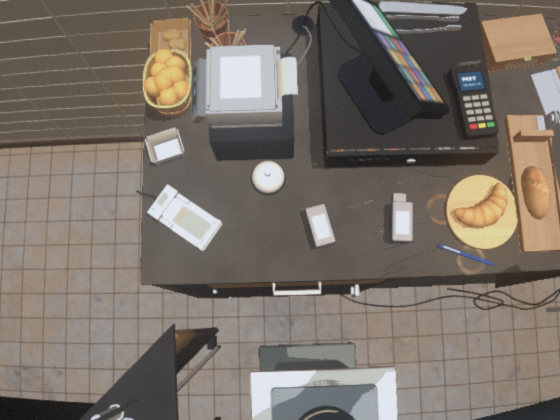

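View pics/side0.png

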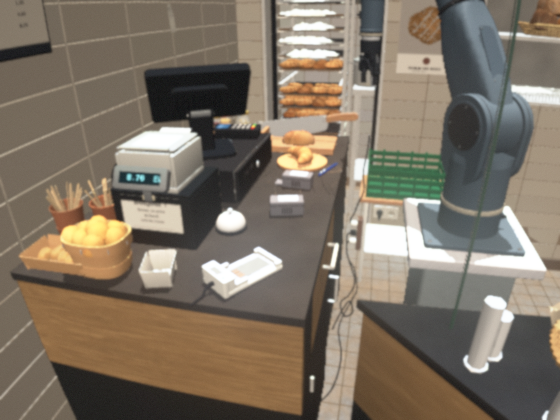

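The top view shows the charger at (185,217), the tongue pack at (402,220) with its tongue up at (400,198), and the flat pack at (320,226). I'll zoom in next.

```bash
python3 - <<'E'
import cv2,numpy as np
t=cv2.imread('pics/top0.png');s=cv2.imread('pics/side0.png')
z=lambda i,x,y,w,h,k:cv2.resize(i[y:y+h,x:x+w],None,fx=k,fy=k,interpolation=cv2.INTER_CUBIC)
a=z(t,135,175,100,80,4);b=z(t,370,182,60,80,4)
c=z(s,195,240,100,60,4);d=z(s,255,160,60,60,4)
cv2.imwrite('pics/z0.png',np.vstack([np.hstack([a[:320],b[:320]]),np.hstack([c[:240],d[:240]])]))
E
```

```text
(no output)
```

View pics/z0.png

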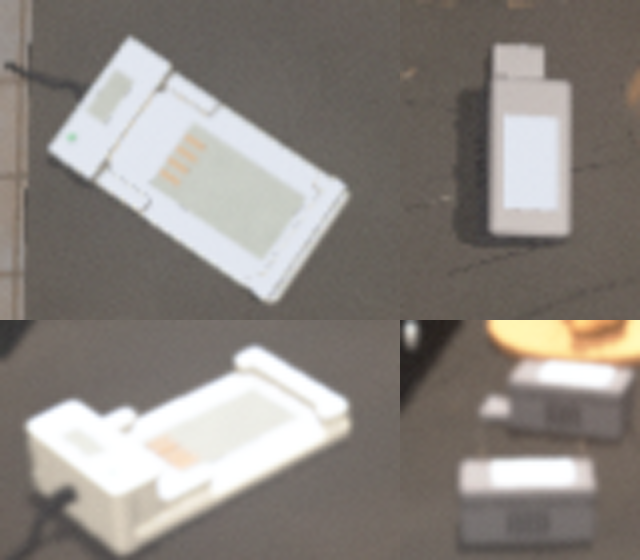

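```bash
python3 - <<'E'
from h import *
f=grab('top')
A=lambda p:[(135+x/4-.4,175+y/4-.4) for x,y in p]
B=lambda p:[(370+(x-400)/4-.4,182+y/4-.4) for x,y in p]
l=onplane(f,A([(129,38),(49,148),(170,72),(95,175)]),.04);print('block',l.round(4))
s=onplane(f,A([(348,190),(270,300)]),.022);print('stop outer',s.round(4))
x=l[2:].mean(0)-s.mean(0);print('len',np.linalg.norm(x[:2]),np.linalg.norm(l[:2].mean(0)-l[2:].mean(0)),np.linalg.norm(l[0]-l[1]),np.linalg.norm(s[0]-s[1]))
d=l[:2].mean(0)-s.mean(0);yaw=np.arctan2(d[1],d[0]);ex=np.array([np.cos(yaw),np.sin(yaw)])
print('chg yaw',np.degrees(yaw),'total',np.linalg.norm(d[:2]),'orig from lip',l[2:].mean(0)[:2]-.058*ex,'orig from stop+60',s.mean(0)[:2]+.06*ex)
for q in (l[0]-l[1],s[0]-s[1]):print(np.degrees(np.arctan2(q[1],q[0]))+90)
p=onplane(f,B([(490,80),(571,80),(571,235),(490,235)]),.042);print('pack',p.round(4),p.mean(0))
d=p[:2].mean(0)-p[2:].mean(0);print(np.degrees(np.arctan2(d[1],d[0])),np.linalg.norm(d),np.linalg.norm(p[0]-p[1]))
t=onplane(f,B([(493,44),(544,44)]),.009);print('tongue end',t,t.mean(0))
g=cv2.cvtColor(f['pixels'],cv2.COLOR_RGB2HSV)
m=((g[...,2]>130)&(g[...,1]<60)).astype(np.uint8)
for c in cv2.findContours(m[175:262],0,2)[0]:
    if cv2.contourArea(c)>150: r=cv2.minAreaRect(c);print(r[0][0],r[0][1]+175,r[1:],cv2.contourArea(c))
E
```

```text
block [[0.5669 0.3386 0.04  ]
 [0.505  0.3831 0.04  ]
 [0.5465 0.3149 0.04  ]
 [0.4889 0.3566 0.04  ]]
stop outer [[0.4799 0.2169 0.022 ]
 [0.4191 0.2608 0.022 ]]
len 0.11846839070792785 0.031077532255551113 0.07628456401551915 0.07510032416182165
chg yaw 54.684446395269944 total 0.1495434102657298 orig from lip [0.4841668  0.28839905] orig from stop+60 [0.48418334 0.28781395]
54.34712633292519
54.159824143554246
pack [[ 0.5114 -0.1645  0.042 ]
 [ 0.51   -0.2104  0.042 ]
 [ 0.4229 -0.2037  0.042 ]
 [ 0.4244 -0.1584  0.042 ]] [ 0.46717242 -0.18426055  0.042     ]
-4.189828690331581 0.08727555298748985 0.045976658555557326
tongue end [[ 0.53956154 -0.17474604  0.009     ]
 [ 0.53873854 -0.20456709  0.009     ]] [ 0.53915004 -0.18965657  0.009     ]
320.01885986328125 224.56603240966797 ((40.10927963256836, 20.329362869262695), 74.05460357666016) 752.0
402.0 216.5 ((47.0, 20.0), 90.0) 841.0
184.490966796875 217.21995544433594 ((69.90703582763672, 36.285831451416016), 34.6241569519043) 2381.5
267.5 183.5 ((17.0, 31.0), 90.0) 421.0
71.0 218.0 ((86.0, 142.0), 90.0) 11988.5
```

```bash
cat >> h.py <<'E'
PACK=np.array([.467,-.184]);PY=-3.5;CHG=np.array([.4842,.2882]);CY=54.4
def pose(s=None):
    s=s or manip.get_state();q=s['eef_rot'];return np.array(s['tool_pos']),R.from_quat([q[1],q[2],q[3],q[0]])
def tool(yaw,tilt=0):   # pack/tool rotation, deg; tilt = rear end raised
    return R.from_euler('zy',[yaw,tilt],degrees=True)*R.from_euler('x',180,degrees=True)
def go(p,Rt):
    p0,R0=pose();rv=np.degrees((R0.inv()*Rt).as_rotvec());d=Rt.inv().apply(np.array(p)-p0)
    print('turn',rv.round(2),'then shift mm',(d*1000).round(1))
E
python3 - <<'E'
from h import *
go([*PACK,.2],tool(PY))
E
```

```text
turn [-7.000e-02  2.000e-02  2.824e+01] then shift mm [ 158.1 -439.2   38.6]
```

>>> send_rows([
  [[0,0,7.06,0,0,0,0],[0,0,7.06,0,0,0,0],[0,0,7.06,0,0,0,0],[0,0,7.06,0,0,0,0],[0,0,0,0.0158,-0.0439,0.0039,0],[0,0,0,0.0158,-0.0439,0.0039,0],[0,0,0,0.0158,-0.0439,0.0039,0],[0,0,0,0.0158,-0.0439,0.0039,0],[0,0,0,0.0158,-0.0439,0.0039,0],[0,0,0,0.0158,-0.0439,0.0039,0],[0,0,0,0.0158,-0.0439,0.0039,0],[0,0,0,0.0158,-0.0439,0.0039,0],[0,0,0,0.0158,-0.0439,0.0039,0],[0,0,0,0.0158,-0.0439,0.0039,0],[0,0,0,0,0,0,0],[0,0,0,0,0,0,0]],
], newtons=60)

```text
time_s: 2.15
tool_pos: [0.4667, -0.185, 0.2002]
eef_rot: [0.0, 1.0, -0.03, -0.0]
wrist_force: [0.1, -0.2, -0.1]
gripper_width: 1.001
```

```bash
python3 - <<'E'
from h import *
go([*PACK,.08],tool(PY)); go([*PACK,.015],tool(PY))
t=grab('top');s=grab('side')
a=cv2.resize(t['pixels'][130:280,300:500],None,fx=3,fy=3);b=cv2.resize(s['pixels'][80:230,240:400],None,fx=3,fy=3)
cv2.imwrite('pics/a1.png',cv2.cvtColor(np.hstack([a[:450,:400],b[:450,:400]]),cv2.COLOR_RGB2BGR))
E
```

```text
turn [0.02 0.02 0.  ] then shift mm [  0.2  -1.  120.2]
turn [0.02 0.02 0.  ] then shift mm [  0.2  -1.  185.2]
```

View pics/a1.png

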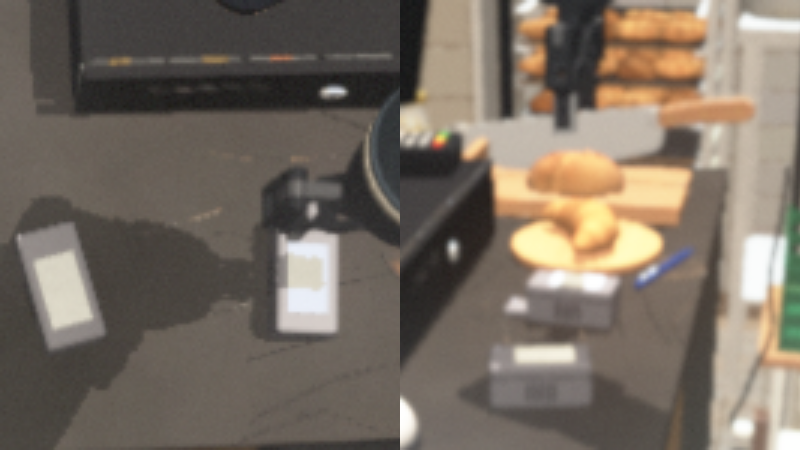

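Gripper is above the tongue pack, around crop (300,200). Descending and gripping.

>>> send_rows([
  [[0,0,0,0,-0.001,0.04,0],[0,0,0,0,0,0.04,0],[0,0,0,0,0,0.04,0],[0,0,0,0,0,0.03,0],[0,0,0,0,0,0.02,0],[0,0,0,0,0,0.015,0],[0,0,0,0,0,0,0]],
])

```text
time_s: 3.12
tool_pos: [0.4664, -0.184, 0.0146]
eef_rot: [-0.0, 1.0, -0.031, -0.001]
wrist_force: [0.5, 0.2, -0.3]
gripper_width: 0.996
```

>>> send_rows([
  [[0,0,0,0,0,0,60],[0,0,0,0,0,0,90],[0,0,0,0,0,0,120],[0,0,0,0,0,0,180],[0,0,0,0,0,0,255],[0,0,0,0,0,0,255],[0,0,0,0,0,0,255],[0,0,0,0,0,0,255]],
], newtons=60)

```text
time_s: 4.12
tool_pos: [0.4676, -0.1838, 0.0163]
eef_rot: [0.0, 1.0, -0.031, 0.001]
wrist_force: [-1.5, -1.0, 8.9]
gripper_width: 0.532
```

>>> send_rows([
  [[0,0,0,0,0,-0.015,255],[0,0,0,0,0,-0.03,255],[0,0,0,0,0,-0.04,255],[0,0,0,0,0,-0.04,255],[0,0,0,0,0,-0.04,255],[0,0,0,0,0,0,255]],
])

```text
time_s: 4.88
tool_pos: [0.4683, -0.184, 0.1837]
eef_rot: [0.001, 1.0, -0.031, 0.003]
wrist_force: [0.1, -0.2, -3.4]
gripper_width: 0.529
```

```bash
python3 - <<'E'
from h import *
print(pose()[0],manip.get_state()['gripper_width'])
t=grab('top');s=grab('side')
a=cv2.resize(t['pixels'][130:280,340:480],None,fx=3,fy=3);b=cv2.resize(s['pixels'][80:230,240:366],None,fx=3,fy=3)
cv2.imwrite('pics/a2.png',cv2.cvtColor(np.hstack([a,b]),cv2.COLOR_RGB2BGR))
go([*CHG,.18],tool(CY,0))
E
```

```text
[ 0.4682956  -0.1839631   0.18369435] 0.5288547782068038
turn [ 0.000e+00 -2.000e-02 -5.789e+01] then shift mm [ 393.5 -260.2    0.6]
```

View pics/a2.png

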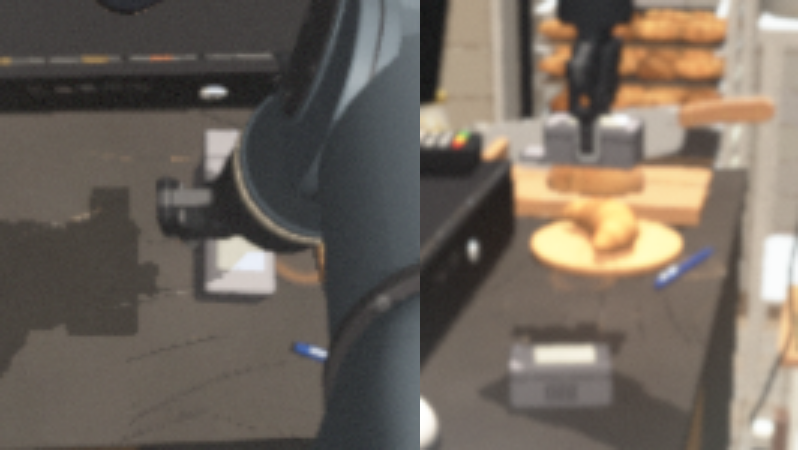

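```bash
cat >> h.py <<'E'
def ins(tx,tz,th,ox=0,oy=0,h=.016):   # TCP for tongue tip at charger x=tx, tz over the floor (m)
    a=np.radians(th);x=tx-(.071-ox)*np.cos(a)+h*np.sin(a);z=tz+.012+(.071-ox)*np.sin(a)+h*np.cos(a)
    c,s=np.cos(np.radians(CY)),np.sin(np.radians(CY));return np.array([CHG[0]+c*x-s*oy,CHG[1]+s*x+c*oy,z])
E
python3 - <<'E'
from h import *
print(ins(.045,.06,20));go(ins(.045,.06,20),tool(CY,0))
E
```

```text
[0.47474292 0.27499048 0.11131851]
turn [ 0.000e+00 -2.000e-02 -5.789e+01] then shift mm [ 377.3 -260.2   69.2]
```

>>> send_rows([
  [[0,0,-9.65,0,0,0,255],[0,0,-9.65,0,0,0,255],[0,0,-9.65,0,0,0,255],[0,0,-9.65,0,0,0,255],[0,0,-9.65,0,0,0,255],[0,0,-9.65,0,0,0,255],[0,0,0,0.0378,-0.026,0,255],[0,0,0,0.0378,-0.026,0,255],[0,0,0,0.0378,-0.026,0,255],[0,0,0,0.0378,-0.026,0,255],[0,0,0,0.0378,-0.026,0,255],[0,0,0,0.0378,-0.026,0,255],[0,0,0,0.0378,-0.026,0,255],[0,0,0,0.0378,-0.026,0,255],[0,0,0,0.0378,-0.026,0,255],[0,0,0,0.0378,-0.026,0,255],[0,-6.67,0,0,0,0,255],[0,-6.67,0,0,0,0,255],[0,-6.67,0,0,0,0,255],[0,0,0,0,0,0,255]],
])

```text
time_s: 7.48
tool_pos: [0.475, 0.2763, 0.1774]
eef_rot: [0.079, 0.875, 0.451, -0.156]
wrist_force: [0.5, -0.9, -3.4]
gripper_width: 0.533
```

```bash
python3 - <<'E'
from h import *
print(pose()[0],manip.get_state()['gripper_width'])
go(ins(.045,.03,20),tool(CY,20));go(ins(.045,.03,20),pose()[1])
E
```

```text
[0.47497398 0.27632035 0.17737733] 0.5332255083311351
turn [15.9   8.44 -2.7 ] then shift mm [17.9 27.3 90.3]
turn [0. 0. 0.] then shift mm [32.   0.8 90.6]
```

```bash
sed -i "s/'zy'/'ZY'/" h.py; python3 - <<'E'
from h import *
go(ins(.045,.03,20),tool(CY,20))
E
```

```text
turn [-0.09  0.2   0.15] then shift mm [31.7  0.6 90.7]
```

>>> send_rows([
  [[0,0,0,0.008,0,0.0226,255],[0,0,0,0.008,0,0.0226,255],[0,0,0,0.008,0,0.0226,255],[0,0,0,0.008,0,0.0226,255],[0,0,0,0,0,0,255]],
])

```text
time_s: 8.1
tool_pos: [0.4739, 0.273, 0.083]
eef_rot: [0.079, 0.876, 0.45, -0.156]
wrist_force: [-0.5, -0.8, -2.3]
gripper_width: 0.533
```

```bash
python3 - <<'E'
from h import *
p,Ro=pose();print(p)
c=np.array
P=lambda v:p+Ro.apply(c([v[0],-v[1],-(v[2]-.016)]))   # pack-frame pt -> world
t=grab('top');s=grab('side');o=[]
pts=[P((.071,.015,0)),P((.071,-.015,0)),P((-.045,.023,0)),P((-.045,.023,.042)),P((-.045,-.023,.042)),P((.045,.023,.042)),P((.045,.023,0))]
e=c([np.cos(np.radians(CY)),np.sin(np.radians(CY))]);n=c([-e[1],e[0]])
ch=[c([*(CHG+e*x+n*y),z]) for x,y,z in((.058,.039,.04),(.058,-.039,.04),(.09,.039,.04),(.09,-.039,.04),(-.06,.039,.022),(-.06,-.039,.022))]
for f,(x,y,w,h) in((t,(130,165,110,100)),(s,(195,190,110,110))):
    k=4 if f is t else 3.6
    k=3.6
    im=cv2.resize(f['pixels'][y:y+h,x:x+w],None,fx=k,fy=k,interpolation=cv2.INTER_CUBIC)
    for q,col in((pts,(255,0,0)),(ch,(0,160,0))):
        for u in proj(f,q): cv2.circle(im,tuple(int(v) for v in ((u-(x,y)+.5)*k)),2,col,-1)
    o.append(cv2.copyMakeBorder(im,0,400-im.shape[0],0,0,0))
cv2.imwrite('pics/a3.png',cv2.cvtColor(np.hstack(o),cv2.COLOR_RGB2BGR))
E
```

```text
[0.47393668 0.27297623 0.08295696]
```

View pics/a3.png

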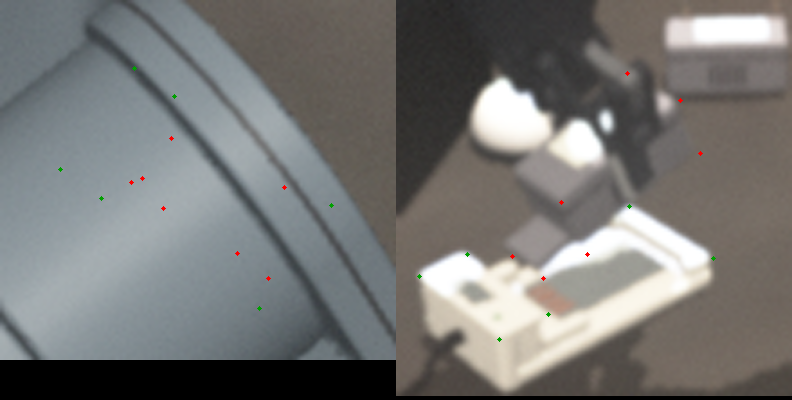

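```bash
python3 - <<'E'
from h import *
p,Ro=pose()
P=lambda x,y,z:p+Ro.apply(np.array([x,-y,-(z-.016)]))
f=grab('side');x,y,w,h,k=300,200,100,75,8
x=305;
x,y=308,196
x=195+0;y=190;x,y,w,h,k=298-0,0,0,0,8
# crop in full-frame pixels: composite x=(u-195)*3.6+396
x,y,w,h=200,205,100,75
im=cv2.resize(f['pixels'][y:y+h,x:x+w],None,fx=8,fy=8,interpolation=cv2.INTER_CUBIC)
L=lambda *q:cv2.polylines(im,[np.int32((proj(f,q)-(x,y)+.5)*8)],False,(255,0,0),1)
L(P(.045,.023,.042),P(.045,-.023,.042),P(.045,-.023,0),P(.045,.023,0),P(.045,.023,.042),P(-.045,.023,.042),P(-.045,.023,0),P(.045,.023,0))
L(P(.045,.015,.009),P(.071,.015,.009),P(.071,-.015,.009),P(.045,-.015,.009));L(P(.071,.015,.009),P(.071,.015,0),P(.071,-.015,0),P(.071,-.015,.009))
cv2.imwrite('pics/a4.png',cv2.cvtColor(im,cv2.COLOR_RGB2BGR))
E
```

```text
(no output)
```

View pics/a4.png

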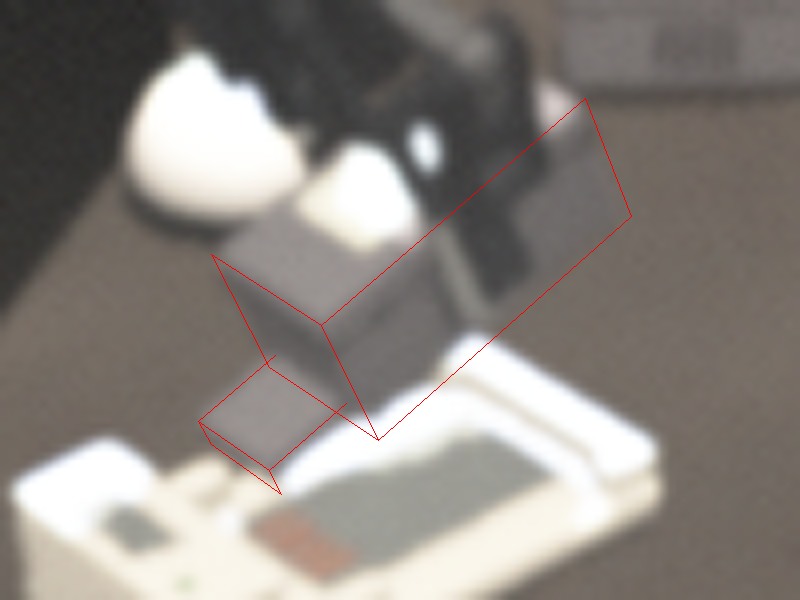

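Side view: the tongue matches its predicted outline (tip near crop (205–275, 420–480)) and sits behind and above the lip. Lowering it in front of the lip.

```bash
python3 - <<'E'
from h import *
go(ins(.045,.005,20),tool(CY,20));print(R.from_matrix(np.eye(3)) and tool(CY,20).inv().apply(ins(.068,.005,20)-ins(.045,.005,20)))
E
```

```text
turn [ 0.   -0.08 -0.03] then shift mm [10.  -0.9 27.2]
[ 2.16129303e-02  1.45411593e-17 -7.86646330e-03]
```

>>> send_rows([
  [[0,0,0,0.0025,0,0.0068,255],[0,0,0,0.0025,-0.0005,0.0068,255],[0,0,0,0.0025,0,0.0068,255],[0,0,0,0.0025,-0.0005,0.0068,255],[0,0,0,0,0,0,255]],
])

```text
time_s: 8.88
tool_pos: [0.474, 0.275, 0.0547]
eef_rot: [0.079, 0.876, 0.45, -0.155]
wrist_force: [0.5, -0.8, -3.0]
gripper_width: 0.53
```

>>> send_rows([
  [[0,0,0,0.0036,0,-0.0013,255],[0,0,0,0.0036,0,-0.0013,255],[0,0,0,0.0036,0,-0.0013,255],[0,0,0,0,0,0,255]],
])

```text
time_s: 9.38
tool_pos: [0.4813, 0.2849, 0.0554]
eef_rot: [0.079, 0.876, 0.45, -0.154]
wrist_force: [-0.0, 0.4, -3.5]
gripper_width: 0.534
```

```bash
python3 - <<'E'
from h import *
p,Ro=pose();st=manip.get_state();print(p,st['wrist_force'],st['wrist_torque'])
go(ins(.068,.005,20),tool(CY,20))
f=grab('side');x,y,w,h=200,205,100,75
im=cv2.resize(f['pixels'][y:y+h,x:x+w],None,fx=8,fy=8,interpolation=cv2.INTER_CUBIC)
cv2.imwrite('pics/a5.png',cv2.cvtColor(im,cv2.COLOR_RGB2BGR))
E
```

```text
[0.48129469 0.28494848 0.05543758] [-0.02746902  0.43490389 -3.5058734 ] [ 0.46331592 -0.35301844  0.00724631]
turn [ 0.   -0.02  0.01] then shift mm [10.1  0.5 -4.6]
```

View pics/a5.png

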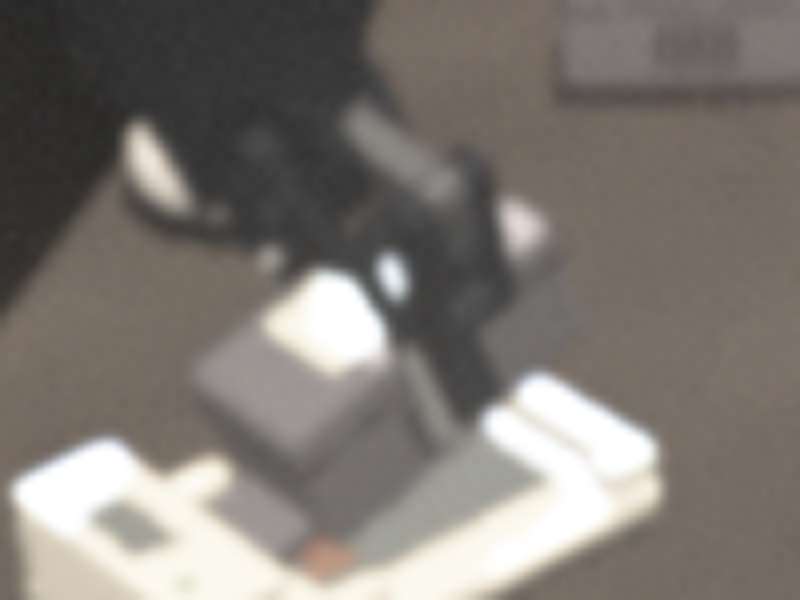

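The tongue is down in the pocket and goes out of sight behind the lip edge near crop (260,540). It is centred between the guides and no contact force shows. Pushing under the lip.

>>> send_rows([
  [[0,0,0,0.0025,0,-0.001,255],[0,0,0,0.0025,0,-0.001,255],[0,0,0,0.0025,0,-0.001,255],[0,0,0,0.0025,0,-0.001,255],[0,0,0,0,0,0,255]],
])

```text
time_s: 10.05
tool_pos: [0.4875, 0.2934, 0.0557]
eef_rot: [0.079, 0.876, 0.45, -0.154]
wrist_force: [-1.3, -0.5, -3.5]
gripper_width: 0.528
```

```bash
python3 - <<'E'
from h import *
p,Ro=pose();st=manip.get_state();print(p,st['wrist_force'],st['wrist_torque'])
go(ins(.070,.003,20),tool(CY,20))
# TCP path in the tool frame while swinging about tip
prev=20
for th in (16,12,8,4,0):
    a,b=ins(.070,.003*th/20,prev),ins(.070,.003*max(th-4,0)/20,th)
    a=ins(.070,.003*(prev-0)/20,prev);b=ins(.070,.003*th/20,th)
    print(th,(tool(CY,prev).inv().apply(b-a)*1000).round(2));prev=th
print(ins(.070,0,0))
E
```

```text
[0.48751107 0.29344956 0.05570773] [-1.30826126 -0.48495205 -3.46531128] [ 0.45844295 -0.36934928 -0.03578189]
turn [ 0. -0.  0.] then shift mm [2.9 0.4 0.4]
16 [-0.74  0.    5.56]
12 [-0.78  0.    5.57]
8 [-0.82  0.    5.58]
4 [-0.86 -0.    5.59]
0 [-0.9  -0.    5.59]
[0.48361788 0.2873869  0.028     ]
```

>>> send_rows([
  [[0,0,0,0.0025,0,0,255],[0,4,0,-0.0007,0,0.0056,255],[0,4,0,-0.0008,0,0.0056,255],[0,4,0,-0.0008,0,0.0056,255],[0,0,0,0,0,0,255]],
])

```text
time_s: 10.68
tool_pos: [0.4843, 0.2881, 0.0396]
eef_rot: [0.032, 0.887, 0.456, -0.063]
wrist_force: [1.2, 0.7, -2.4]
gripper_width: 0.53
```

```bash
python3 - <<'E'
from h import *
p,Ro=pose();st=manip.get_state();print(p,st['wrist_force'],st['wrist_torque'])
go(ins(.070,.001,8),tool(CY,8));go(ins(.070,.000,0),tool(CY,0))
f=grab('side');x,y,w,h=200,205,100,75
im=cv2.resize(f['pixels'][y:y+h,x:x+w],None,fx=8,fy=8,interpolation=cv2.INTER_CUBIC)
cv2.imwrite('pics/a6.png',cv2.cvtColor(im,cv2.COLOR_RGB2BGR))
E
```

```text
[0.48425207 0.28806643 0.03958776] [ 1.22509939  0.69864438 -2.39650904] [ 0.20980629 -0.11540837  0.01637126]
turn [ 0.    0.12 -0.06] then shift mm [ 2.1 -0.1  0.6]
turn [ 0.    8.12 -0.06] then shift mm [-0.9 -0.1 11.6]
```

View pics/a6.png

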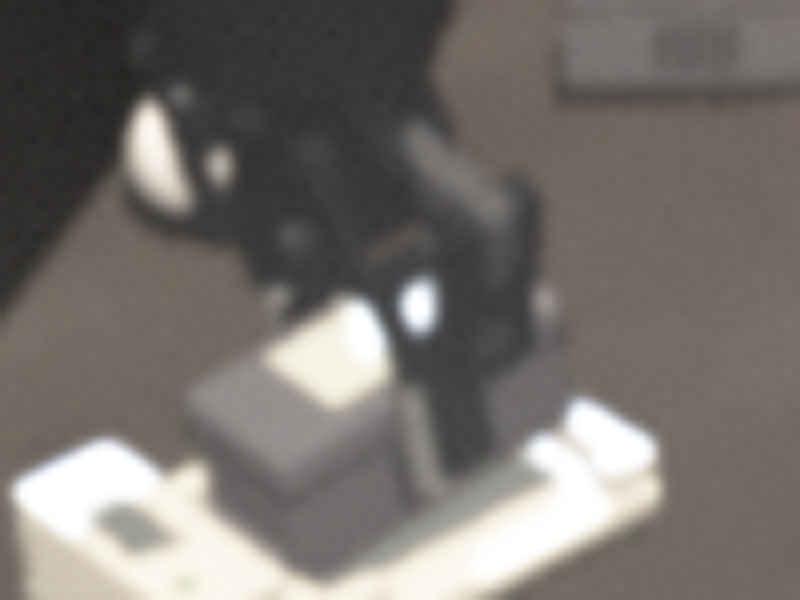

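The tongue is hooked and hidden under the lip, with the rear still raised. The tip is about 2 mm short of nominal, so I'll nudge forward and finish the swing.

>>> send_rows([
  [[0,0,0,0.003,0,0.0,255],[0,2,0,-0.0003,0,0.0026,255],[0,2,0,-0.0004,0,0.0026,255],[0,0,0,0,0,0,255]],
])

```text
time_s: 11.22
tool_pos: [0.4857, 0.291, 0.0338]
eef_rot: [0.016, 0.889, 0.457, -0.032]
wrist_force: [0.3, -0.2, -3.2]
gripper_width: 0.53
```

>>> send_rows([
  [[0,2,0,-0.0004,0,0.0026,255],[0,1,0,-0.0002,0,0.0013,255],[0,0,0,0,0,0,255]],
])

```text
time_s: 11.6
tool_pos: [0.4853, 0.2903, 0.03]
eef_rot: [0.004, 0.889, 0.457, -0.008]
wrist_force: [0.3, 0.2, -2.7]
gripper_width: 0.529
```

```bash
python3 - <<'E'
from h import *
p,Ro=pose();st=manip.get_state();print(p,st['wrist_force'],st['wrist_torque'])
go(ins(.070,.000,0),tool(CY,0))
E
```

```text
[0.48526561 0.29030158 0.02999976] [ 0.32308202  0.18708623 -2.68372518] [ 0.04328882 -0.00396148 -0.01039696]
turn [-0.    1.06  0.  ] then shift mm [-3.3  0.4  2. ]
```

>>> send_rows([
  [[0,1,0,-0.001,0,0.0012,255],[0,0,0,-0.001,0,0.0008,255],[0,0,0,0,0,0,255]],
])

```text
time_s: 11.98
tool_pos: [0.4843, 0.2888, 0.0283]
eef_rot: [-0.0, 0.889, 0.457, 0.0]
wrist_force: [-0.7, -0.1, 0.9]
gripper_width: 0.53
```

>>> send_rows([
  [[0,0,0,0,0,0.0007,255],[0,0,0,0,0,0,255]],
])

```text
time_s: 12.22
tool_pos: [0.4843, 0.2888, 0.0283]
eef_rot: [0.0, 0.889, 0.457, 0.0]
wrist_force: [-2.1, -1.5, 10.7]
gripper_width: 0.527
```

It is on the floor and level. Relieving the press, opening, then retreating upward.

>>> send_rows([
  [[0,0,0,0,0,-0.0007,200],[0,0,0,0,0,0,110],[0,0,0,0,0,0,90],[0,0,0,0,0,0,60],[0,0,0,0,0,0,30],[0,0,0,0,0,0,0],[0,0,0,0,0,0,0],[0,0,0,0,0,0,0],[0,0,0,0,0,0,0]],
])

```text
time_s: 13.35
tool_pos: [0.4841, 0.2886, 0.0281]
eef_rot: [0.0, 0.889, 0.457, -0.0]
wrist_force: [0.1, 0.5, 0.8]
gripper_width: 0.999
```

>>> send_rows([
  [[0,0,0,0,0,-0.015,0],[0,0,0,0,0,-0.03,0],[0,0,0,0,0,-0.04,0],[0,0,0,0,0,-0.05,0],[0,0,0,0,0,-0.03,0],[0,0,0,-0.05,0.05,0,0],[0,0,0,-0.05,0.05,0,0],[0,0,0,-0.05,0.05,0,0],[0,0,0,-0.05,0.05,0,0],[0,0,0,-0.05,0.05,0,0],[0,0,0,0,0,0,0]],
])

```text
time_s: 14.72
tool_pos: [0.5352, -0.026, 0.1939]
eef_rot: [0.001, 0.892, 0.453, -0.0]
wrist_force: [-0.0, 0.9, 0.5]
gripper_width: 1.0
```

```bash
python3 - <<'E'
from h import *
print(pose()[0])
t=grab('top');s=grab('side')
z=lambda f,x,y,w,h,k:cv2.resize(f['pixels'][y:y+h,x:x+w],None,fx=k,fy=k,interpolation=cv2.INTER_CUBIC)
cv2.imwrite('pics/a7.png',cv2.cvtColor(np.hstack([z(t,140,170,100,100,4),z(s,195,210,100,100,4)]),cv2.COLOR_RGB2BGR))
E
```

```text
[ 0.53522711 -0.02600735  0.19391381]
```

View pics/a7.png

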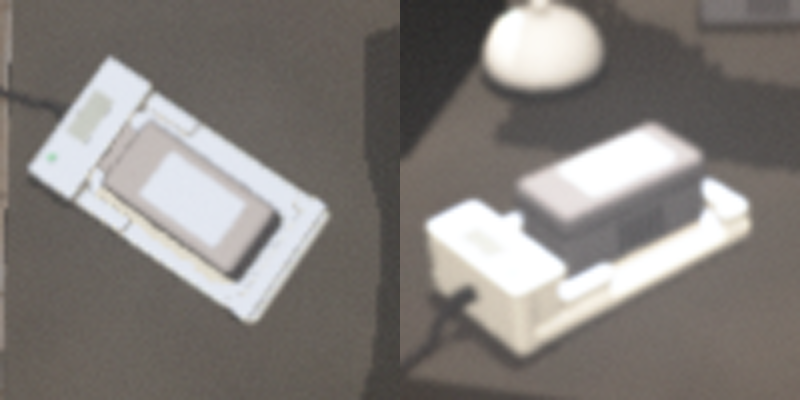

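The pack lies flat in the pocket: in the top crop its front edge is against the lip edge near (125,150) and it is clear of the stop and guides. One numeric check, then hand in.

```bash
python3 - <<'E'
from h import *
t=grab('top')
p=onplane(t,[(140+x/4-.4,170+y/4-.4) for x,y in((148,122),(103,173),(281,210),(234,276))],.054)
c,s=np.cos(np.radians(CY)),np.sin(np.radians(CY))
d=(p[:,:2]-CHG)@np.array([[c,-s],[s,c]]);print('top corners in charger frame mm',(d*1000).round(1),(d.mean(0)*1000).round(1))
g=cv2.cvtColor(t['pixels'],cv2.COLOR_RGB2HSV);m=((g[...,2]>130)&(g[...,1]<60)).astype(np.uint8)
for k in cv2.findContours(m[175:262,290:350],0,2)[0]:
    if cv2.contourArea(k)>150:r=cv2.minAreaRect(k);print('flat',r[0][0]+290,r[0][1]+175,r[1:])
st=manip.get_state();print(st['time_s'],st['wrist_force']);print(manip.finish_job())
E
```

```text
top corners in charger frame mm [[ 44.6 -19.6]
 [ 48.4  17.6]
 [-45.5 -20.9]
 [-45.3  23.1]] [0.5 0.1]
flat 319.9495429992676 224.6651382446289 ((40.1329231262207, 20.21013641357422), 73.3007583618164)
14.875 [-0.39757339  0.22935517  0.93618798]
the job is handed in; nothing more can be done
None
```

The tongued pack is in the charger, lying flat with its tongue under the lip, and I have handed the job in at 14.9 s of the 42 s allowed.

I gripped it across its width and tilted it 20° with the rear end up. I then slid the tongue under the lip, swung the rear down until it touched the pocket floor, opened the jaws and moved the arm clear.

- **Seating:** the last top view puts the pack centre within about 1 mm of the nominal seated position. Both views show it level in the pocket, between the guides and clear of the stop. The front corners read a few millimetres uneven, which I put down to picking them by eye off a blurred crop.
- **Contact forces:** the highest wrist force I read was about 11 N, when I pressed the pack onto the floor. About 9 N also showed while the jaws closed, possibly the fingertips touching the counter; the grasp held.
- **Tongue position:** during the swing the tip was about 2 mm short of where I wanted it, so I nudged it forward before finishing.
- **Flat pack:** it is at the same place in the image as at the start.

No check failed. After the release, the top and side pictures were the only evidence of seating.

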